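# Fetch the jam jar from behind the condiments

### The job

Get the little red-lidded jam jar out of the condiment tray: first take the two spice jars and the shaker that crowd it out of the tray and stand all three on the pale wooden side board, then stand the jam jar in the middle of the round cork mat while they wait there, and finally put each of the three back, centred on its own spot in the tray (blue-label jar on blue, tan-label jar on yellow, shaker on grey). Keep everything upright throughout.

Things in the scene. Friction and masses are not known exactly. Their poses are not given: they have to be found in the camera images.
- jam_jar: Small low jam jar with a bright red lid and a paper label: round, 52 mm diameter, 50 mm high, about 150 g. It stands on the floor of the tray (6 mm above the table) in the midst of the two spice jars and the shaker, with gaps of only about 13 mm to them; being half as high, it is hemmed in by them. Origin: centre of its underside, z up.
- blue_jar: Spice jar with a blue label and black cap: round, 41 mm diameter, 105 mm high, about 110 g. Starts on the blue spot and belongs there. Origin: centre of its underside, z up.
- tan_jar: Spice jar with a white, red and tan label and black cap with pale top: round, 41 mm diameter, 105 mm high, about 110 g. Starts on the yellow spot and belongs there. Origin: centre of its underside, z up.
- shaker: Clear shaker with grey filling and grey domed top, no label: round, 44 mm diameter up to 74 mm, 34 mm wide above that, 90 mm high, about 100 g. Starts on the grey spot in the tray and belongs there (two like it stand far off at the back of the table and have no part in this). Origin: centre of its underside, z up.
- blue_spot: Flat blue disc, 60 mm diameter, 2 mm thick, fixed on the floor of the tray; its upper face is 8 mm above the table. Origin: centre of its underside. Which of the three spots lies where in the tray varies; their centres are 80 to 120 mm apart and about 60 mm from the jam jar's starting place, at least 32 mm inside the wall.
- yellow_spot: Flat yellow disc, otherwise like the blue spot.
- grey_spot: Flat grey disc, otherwise like the blue spot.
- side_board: Pale wooden board lying fixed on the table, 250 mm (its x) by 110 mm (its y), 12 mm thick, top 12 mm above the table. Room for three things in a row along its x axis, 80 mm apart. Left or right of the tray. Origin: centre of its underside.
- cork_mat: Round cork mat fixed on the table, 90 mm diameter, 8 mm thick, on the other side of the tray from the board. Origin: centre of its underside.
- tray: Brown wooden condiment tray, fixed on the table, 170 mm (its x) by 200 mm (its y), floor 6 mm thick, low wall 24 mm high and 8 mm thick all round. Origin: centre of its underside.
Not all that is in view belongs to the job. What is meant by the jam_jar is not purple or turquoise, and is the smaller of those in its own colour.

How it is judged (in metres and radians):
On the way, in this order (a step that is already met when the one before it is completed fails the run):
1. the blue-label jar, the tan-label jar and the shaker all stand on the side board (x of blue_jar in the frame of side_board between -0.125 and 0.125 m and y of blue_jar in the frame of side_board between -0.055 and 0.055 m and z of blue_jar in the frame of side_board between 0.008 and 0.017 m and angle between each of blue_jar, tan_jar, shaker's own z axis and vertical below 0.1 rad and linear speed of each of blue_jar, tan_jar, shaker below 0.02 m/s and x of tan_jar in the frame of side_board between -0.125 and 0.125 m and y of tan_jar in the frame of side_board between -0.055 and 0.055 m and z of tan_jar in the frame of side_board between 0.008 and 0.017 m and x of shaker in the frame of side_board between -0.125 and 0.125 m and y of shaker in the frame of side_board between -0.055 and 0.055 m and z of shaker in the frame of side_board between 0.008 and 0.017 m), for 0.2 s.
2. the jam jar stands on the cork mat while those three still stand on the side board (all of step 1 and horizontal distance between jam_jar and cork_mat below 0.015 m and z of jam_jar in the frame of cork_mat between 0.004 and 0.013 m and angle between jam_jar's own z axis and vertical below 0.1 rad and linear speed of jam_jar below 0.02 m/s), for 0.2 s.
At the end, for the whole second after the job is handed in: The jam jar stands upright on the cork mat, its centre within 15 mm of the mat's centre; the blue-label jar stands on the blue spot, the tan-label jar on the yellow one and the shaker on the grey one, each upright with its centre within 12 mm of the spot's centre; all released and at rest (horizontal distance between jam_jar and cork_mat below 0.015 m and z of jam_jar in the frame of cork_mat between 0.004 and 0.013 m and angle between each of jam_jar, blue_jar, tan_jar, shaker's own z axis and vertical below 0.1 rad and linear speed of each of jam_jar, blue_jar, tan_jar, shaker below 0.02 m/s and horizontal distance between blue_jar and blue_spot below 0.012 m and z of blue_jar in the frame of blue_spot between -0.002 and 0.007 m and horizontal distance between tan_jar and yellow_spot below 0.012 m and z of tan_jar in the frame of yellow_spot between -0.002 and 0.007 m and horizontal distance between shaker and grey_spot below 0.012 m and z of shaker in the frame of grey_spot between -0.002 and 0.007 m); the robot touches nothing.
It fails at once if the blue-label jar is tipped by more than about 35 degrees (angle between blue_jar's own z axis and vertical above 0.6 rad).
It fails at once if the tan-label jar is tipped by more than about 35 degrees (angle between tan_jar's own z axis and vertical above 0.6 rad).
It fails at once if the shaker is tipped by more than about 35 degrees (angle between shaker's own z axis and vertical above 0.6 rad).
It fails at once if the jam jar is tipped by more than about 35 degrees (angle between jam_jar's own z axis and vertical above 0.6 rad).
It also fails if it takes over 141 s, if anything falls off the work surface, if the arm or the gripper's body presses on something with over 40 N, if the wrist force passes 120 N, or if a joint passes its speed limit or range.

### The arm

A 7-joint arm with a two-finger parallel gripper is mounted at the origin on a cart in front of the work surface, level with it; the furniture and walls round the work are solid. World frame = base frame: x ahead of the robot, y to its left, z up, the work surface at z = 0. Lengths are in m, angles in degrees, forces in N, time in s.
With the tool pointing down it reaches from about 0.425 to 0.875 m from the base axis. Payload 9.9 kg.
Tool frame: the origin (TCP) lies on the centre line of the jaws, within the pads' length; the fingertips stand 22 mm ahead of it and the grasp point (between the pads) lies 3 mm ahead of it (ctrl.finger_overhang is the distance from the TCP to the fingertips, in m); z points along the fingers, y is the line along which they close (so a half turn about z gives the same grasp; the last joint's range is limited). The gripper opens to 85 mm and grips with 20 to 120 N. Pads are 22 mm wide; open, the fingers measure 114 mm over their backs; the gripper's body (76 mm by 85 mm) begins 54 mm behind the grasp point. The pads swing forward as they close: fully open they stand 13 mm farther back than shut.
Start: joints at [-4.801, 32.985, 1.427, 82.34, -0.859, 64.687, -3.237], TCP at [0.675, 0, 0.253] pointing down, gripper open.
Joint ranges: [-157.87, 157.87], [-19.46, 123.44], [-87.15, 90], [11.01, 140.99], [-62.26, 242.26], [9.8, 113.94], [-161.44, 161.44]. Speed limits (degrees/s): [127.2, 127.2, 172.46, 172.46, 180, 180, 180].

### API

Orientations are given as a 3x3 rotation matrix whose columns are the frame's x, y, z axes.
In Python, from rig import readout, vision, job, ctrl gives the robot as it stands.
- The arm moves only by the shell command python3 -m creep 'ROWS' [OPENING]. ROWS is text: rows parted by semicolons, each of 6 numbers parted by spaces: the shift along the tool's x, y, z in m, then the turn, a rotation vector about the tool's x, y, z in degrees. A call has 1 to 20 rows; each row shifts and turns the commanded pose from where the row before left it, along the tool's axes as they then stand; what a row does not reach is not made up. A row lasts 1/10 s, in which the tool goes at most 50 mm and 8.59 degrees, less where a joint would pass 70% of its speed; a pose out of reach is approached as far as the arm can. A call with a gripper value outside its range is refused whole. OPENING is the finger opening in m, from 0 to 0.0854, set as the call begins (- or left out, the last holds). The fingers move at their own pace and stop on an object; the grip force is fixed at half the most. Time passes only in rows, so rows that do not move let the fingers close. It gives the time, the measured TCP pose, the force, the opening and the grip force at its end, in the units of the state.
- readout.get_state(): the state, without advancing time (a new reading comes with each control period).
- vision.get_image(name): name is "scene" or "side" or "wrist"; returns a dict with "img" (384x512x3 uint8, blue, green, red), "vfov" (degrees; the focal length in pixels is half the picture's height over the tangent of half this angle, whatever the lens; pixels are square), "cx", "cy" (the principal point, pixels), "dist" ([k1, k2, p1, p2, k3] as OpenCV has them; the pictures are not rectified), "R" (3x3) and "t" (3): a world point X has camera coordinates R X + t; the wrist camera has in their place "hand_eye" (4x4, takes a point from camera to tool coordinates, whose origin is the TCP and whose axes are the flange's). Camera axes: x right, y down, z forward; pixel columns grow to the right and rows downward; lengths in m; the calibration is good to about 2 mm. A picture is of the moment at which its call begins: read the wrist's pose just before it. There is no depth.
- job.finish_job(): hands the job in; it is judged then, once.
The state is a dict: "t": time; "joint_pos": joint angles; "joint_velocities": joint speeds; "joint_torque": joint torques, N m; "tcp_pos": TCP position; "tool_rot": TCP orientation; "contact_force": force on the tool from outside, world axes, zero at the start; "torque": the same for the moment, N m; "width": finger opening in m; "gripper_force": force on a finger pad.
Only numpy, scipy, OpenCV 4.12 (cv2) and the standard library are available. Lean on these libraries where they do the work, as an engineer would, in place of code of your own. Each camera call takes 0.05 s, during which the arm holds its last target. There are 200 camera calls.

## Working session

There is one attempt and no reset: what is moved stays moved. The work goes in short steps, Python scripts to look and compute and a shell command to move; the robot and the scene stay as the last step left them, time stands still between calls to the robot, and variables do not carry over. Pictures are saved under pics/ and viewed, at most 14 in all, crops included, and the job is handed in when it is done.

```bash
mkdir -p pics; ls
python3 - <<'E'
from rig import readout, vision, job, ctrl
import cv2,numpy as np
s=readout.get_state();print(s)
for n in("scene","side","wrist"):
    d=vision.get_image(n);cv2.imwrite(f"pics/{n}0.png",cv2.resize(d["img"],None,fx=1.5,fy=1.5,interpolation=cv2.INTER_CUBIC))
    print(n,{k:v for k,v in d.items() if k!="img"})
E
```

```text
pics
{'t': 0.0, 'joint_pos': array([-4.80200804, 33.03136099,  1.42219934, 82.38739066, -0.8598143 ,
       64.68593294, -3.23684766]), 'joint_velocities': array([-0.03834344,  0.00216615,  0.02326346, -0.04070537,  0.0004121 ,
       -0.086564  , -0.01693449]), 'joint_torque': array([ 1.10782021e-03, -7.65753937e+01,  2.25157209e+00, -2.85965914e+01,
        1.54639565e-02,  1.25475466e-02,  7.09064329e-05]), 'tcp_pos': array([6.74576980e-01, 2.89936242e-05, 2.52451475e-01]), 'tool_rot': array([[-6.66943870e-05,  9.99998650e-01, -1.64163475e-03],
       [ 9.99999996e-01,  6.65837977e-05, -6.74199158e-05],
       [-6.73105185e-05, -1.64163924e-03, -9.99998650e-01]]), 'contact_force': array([ 0.35886569, -0.235703  , -0.10893698]), 'torque': array([ 0.00799787, -0.01960849,  0.03915366]), 'gripper_force': 0.0, 'width': 0.08537375359684582}
scene {'vfov': 50.56597714257077, 'cx': 251.70031730635836, 'cy': 189.04438179780874, 'dist': array([0.03373081, 0.        , 0.        , 0.        , 0.        ]), 'R': array([[ 0.86851401, -0.49546806,  0.01395759],
       [-0.32932918, -0.59787388,
[... 306 characters left out ...]
-0.51827207,  0.01663987],
       [-0.24327017, -0.42927716, -0.86979351],
       [ 0.45793279,  0.73967235, -0.49313524]]), 't': array([-0.51379904,  0.17454852,  0.99375814])}
wrist {'vfov': 63.882931403307715, 'cx': 250.36012540206087, 'cy': 185.23523735225572, 'dist': array([-0.05731054,  0.        ,  0.        ,  0.        ,  0.        ]), 'hand_eye': array([[-7.21786551e-04, -9.50552933e-01, -3.10561751e-01,
         7.94975641e-02],
       [ 9.99999171e-01, -1.01718380e-03,  7.89218523e-04,
        -4.57648667e-04],
       [-1.06609236e-03, -3.10560924e-01,  9.50552879e-01,
        -1.19955275e-01],
       [ 0.00000000e+00,  0.00000000e+00,  0.00000000e+00,
         1.00000000e+00]])}
```

View pics/scene0.png

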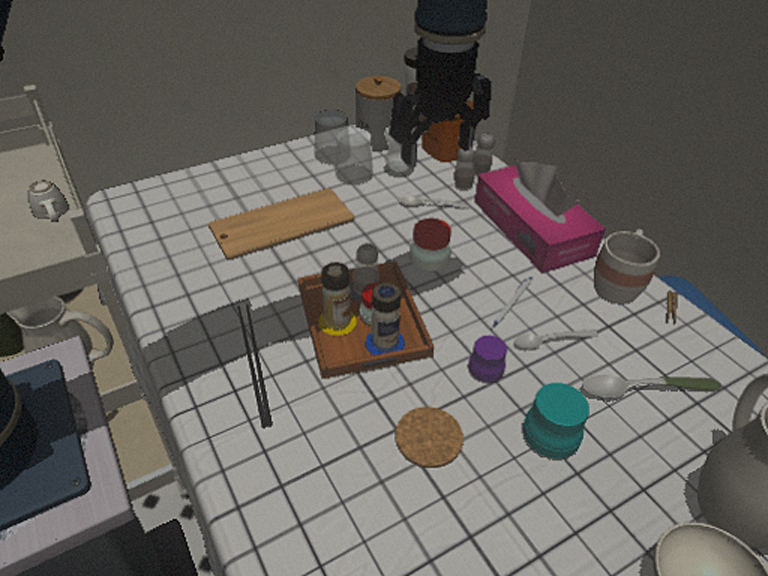

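View pics/wrist0.png

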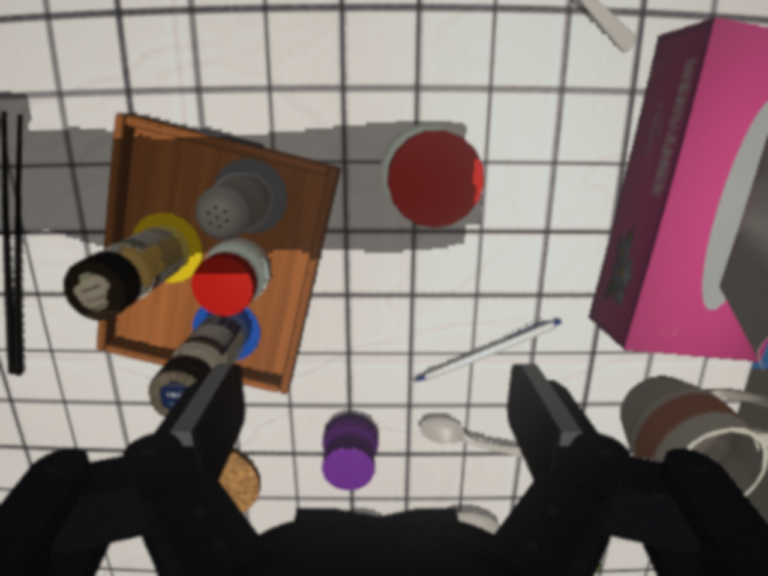

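The wrist picture shows the tray with corners at (120,115), (340,170), (288,390) and (98,350). The scene picture shows the board at about (282,222) and the mat at (430,437).

Scene pixels of things that could be taken for the target:
- Small red lid in the tray, (370,302).
- Large red-lid jar behind it, (432,245).
- Purple jar, (489,358).
- Turquoise jar, (556,420).
- For the shaker: the one in the tray at (367,265), against the two far ones at (465,168) and (485,152).

By the description I choose the small red lid in the tray.

```bash
cat > h.py <<'E'
from rig import readout, vision, job, ctrl
import cv2,numpy as np
def cam(name):
    s=readout.get_state();d=vision.get_image(name)
    f=192/np.tan(np.radians(d["vfov"]/2));d["K"]=np.array([[f,0,d["cx"]],[0,f,d["cy"]],[0,0,1]])
    if name=="wrist":
        T=np.eye(4);T[:3,:3]=s["tool_rot"];T[:3,3]=s["tcp_pos"];M=T@d["hand_eye"]
        d["R"]=M[:3,:3].T;d["t"]=-d["R"]@M[:3,3]
    return d
def loc(d,pts,z,scale=1.5,off=(0,0)):
    p=(np.array(pts,float)+.5)/scale-.5+np.array(off)
    n=cv2.undistortPoints(p.reshape(-1,1,2),d["K"],d["dist"]).reshape(-1,2)
    r=np.c_[n,np.ones(len(n))]@d["R"];c=-d["R"].T@d["t"]
    z=np.broadcast_to(z,len(r));return c+r*((z-c[2])/r[:,2])[:,None]
E
python3 - <<'E'
from h import *
np.set_printoptions(precision=4,suppress=True)
w=cam("wrist");c=cam("scene")
print("tray w",loc(w,[(120,115),(340,170),(288,390),(98,350)],.024))
print("board s",loc(c,[(210,222),(333,190),(354,216),(232,255)],.012))
print("mat s",loc(c,[(430,437)],.008),"yellow grey blue",loc(w,[(167,247),(252,197),(227,332)],.008))
print("tops: tan blue shaker jam",loc(w,[(92,285),(175,390),(222,212),(224,284)],[.113,.113,.098,.056]))
print("big red",loc(w,[(435,178)],.08))
x,y=cv2.convertMaps
E
python3 - <<'E'
import cv2
a=cv2.imread('pics/scene0.png')[230:390,290:470];cv2.imwrite('pics/crop0.png',cv2.resize(a,None,fx=3.5,fy=3.5,interpolation=cv2.INTER_CUBIC))
E
```

```text
tray w [[ 0.4879  0.0908  0.024 ]
 [ 0.6478  0.0498  0.024 ]
 [ 0.598  -0.1365  0.024 ]
 [ 0.436  -0.0991  0.024 ]]
board s [[0.4083 0.3189 0.012 ]
 [0.653  0.3039 0.012 ]
 [0.6492 0.2088 0.012 ]
 [0.4112 0.2106 0.012 ]]
mat s [[ 0.5124 -0.2595  0.008 ]] yellow grey blue [[ 0.5025 -0.0126  0.008 ]
 [ 0.5765  0.0278  0.008 ]
 [ 0.5448 -0.0888  0.008 ]]
tops: tan blue shaker jam [[ 0.5017 -0.0096  0.113 ]
 [ 0.5432 -0.082   0.113 ]
 [ 0.5817  0.0317  0.098 ]
 [ 0.5636 -0.0284  0.056 ]]
big red [[0.7113 0.0496 0.08  ]]Traceback (most recent call last):
  File "<stdin>", line 9, in <module>
TypeError: cannot unpack non-iterable builtin_function_or_method object
```

View pics/crop0.png

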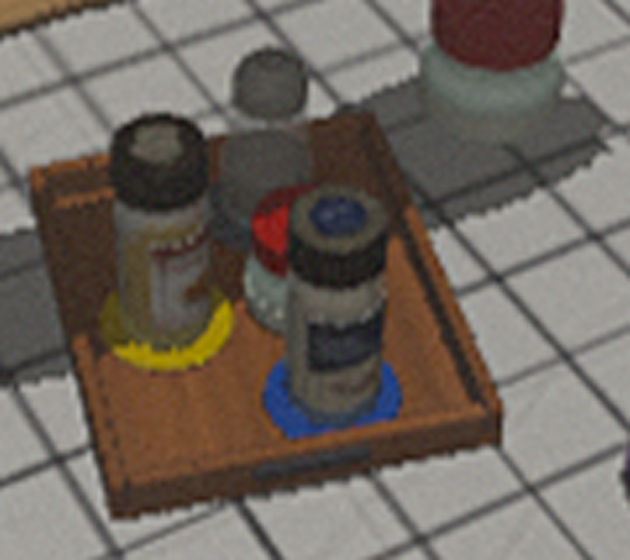

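The crop confirms it. The small red-lidded jar at (275,240) in the crop sits between the tan jar on yellow, the blue jar on blue and the clear shaker on grey. I'll go above the tray for an accurate view.

```bash
python3 -m creep '0 -0.033 -0.02 0 0 0;0 -0.033 -0.02 0 0 0;0 -0.033 -0.02 0 0 0;0 -0.033 -0.02 0 0 0;0 0 0 0 0 0;0 0 0 0 0 0;0 0 0 0 0 0' 0.0854
python3 - <<'E'
from h import *
np.set_printoptions(precision=4,suppress=True)
w=cam("wrist");cv2.imwrite("pics/w1full.png",w["img"])
cv2.imwrite("pics/w1.png",cv2.resize(w["img"],(768,576),interpolation=cv2.INTER_CUBIC))
import pickle;pickle.dump(w,open("w1.pkl","wb"))
E
```

```text
t: 0.95
tcp_pos: [0.5435, 0.0001, 0.3327]
tool_rot: [[-0.0, 1.0, -0.0], [1.0, 0.0, -0.0], [-0.0, -0.0, -1.0]]
contact_force: [-0.4, -0.3, 0.5]
width: 0.085
gripper_force: 0.0
```

View pics/w1.png

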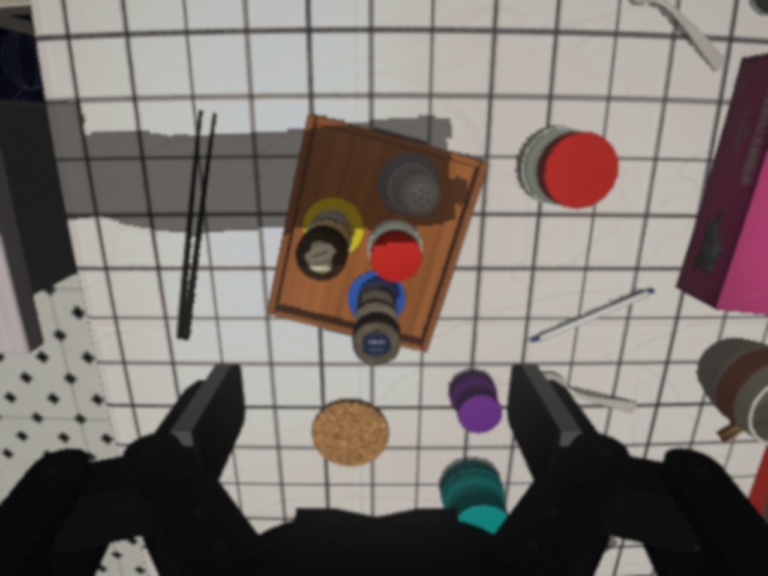

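This picture shows the tray corners at (311,115), (486,163), (427,350) and (270,312). The tops are tan (322,250), blue (376,343), shaker (420,193) and jam (397,256). The spots are yellow (333,227), blue (377,298) and grey (409,184), and the mat is at (350,432).

Run:
```python
from h import *
import pickle
np.set_printoptions(precision=4,suppress=True)
w=pickle.load(open("w1.pkl","rb"))
def fit(mask,z,n):
    m=cv2.morphologyEx(mask.astype(np.uint8),cv2.MORPH_OPEN,np.ones((2,2)))
    cs,_=cv2.findContours(m,cv2.RETR_EXTERNAL,cv2.CHAIN_APPROX_NONE)
    if not cs:return print(n,'none')
    P=np.vstack([c.reshape(-1,2) for c in cs if len(c)>6])
    X=loc(w,P,z,scale=1)[:,:2];h=cv2.convexHull(X.astype(np.float32)).reshape(-1,2)
    c,r=cv2.minEnclosingCircle(X.astype(np.float32));print(n,len(X),np.array(c),"r",round(r,4))
hsv=cv2.cvtColor(w["img"],cv2.COLOR_BGR2HSV);H,S,V=[hsv[...,i].astype(int) for i in range(3)]
yy,xx=np.mgrid[:384,:512]
def box(a,b,c,d):return (xx>a/1.5)&(xx<b/1.5)&(yy>c/1.5)&(yy<d/1.5)
fit((H>22)&(H<35)&(S>130)&box(295,370,190,270),.008,"yellow")
fit((H>100)&(H<125)&(S>130)&box(335,415,260,325),.008,"blue")
fit(((H<8)|(H>172))&(S>170)&box(360,430,225,290),.056,"jam")
fit((S>70)&box(300,400,395,475),.008,"mat")
print("tray",T:=loc(w,[(311,115),(486,163),(427,350),(270,312)],.024),T.mean(0))
print("mat",loc(w,[(350,432)],.008),"spots y g b",loc(w,[(333,227),(409,184),(377,298)],.008))
print("tops tan blue shaker jam",loc(w,[(322,250),(376,343),(421,194),(397,256)],[.113,.113,.098,.056]))
for n,(a,b) in {"tray":((260,500),(100,370))}.items():
    cv2.imwrite("pics/crop1.png",cv2.resize(w["img"][70:255,170:335],None,fx=3.2,fy=3.2,interpolation=cv2.INTER_CUBIC))
```

```text
yellow 131 [ 0.5037 -0.0147] r 0.0293
blue 103 [ 0.5451 -0.0889] r 0.0281
jam 93 [ 0.5629 -0.0315] r 0.0236
mat 134 [ 0.5149 -0.2554] r 0.0454
tray [[ 0.4862  0.0909  0.024 ]
 [ 0.6435  0.0495  0.024 ]
 [ 0.596  -0.1385  0.024 ]
 [ 0.4371 -0.0962  0.024 ]] [ 0.5407 -0.0236  0.024 ]
mat [[ 0.5136 -0.251   0.008 ]] spots y g b [[ 0.5014 -0.0131  0.008 ]
 [ 0.5749  0.0285  0.008 ]
 [ 0.5445 -0.0872  0.008 ]]
tops tan blue shaker jam [[ 0.5024 -0.0089  0.113 ]
 [ 0.5434 -0.0868  0.113 ]
 [ 0.5778  0.0313  0.098 ]
 [ 0.5621 -0.0294  0.056 ]]
```

View pics/crop1.png

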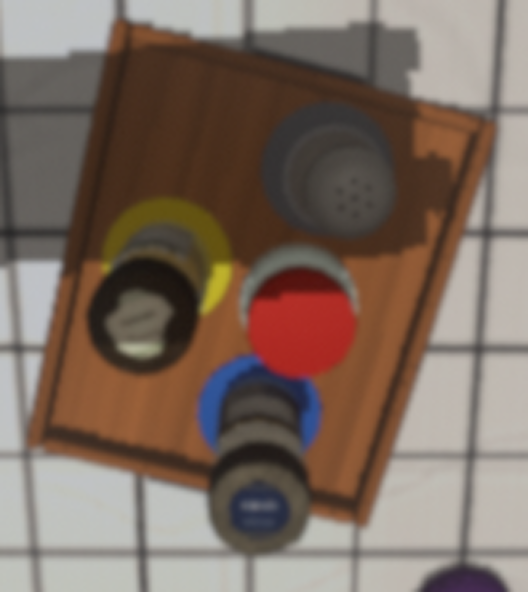

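All consistent: each spot is about 61 mm from the jam jar.

| Thing | World x, y (m) |
|---|---|
| Yellow spot | (.503, -.014) |
| Blue spot | (.545, -.088) |
| Grey spot | (.575, .028) |
| Jam jar | (.563, -.031) |
| Mat | (.514, -.254) |
| Board | (.53, .26) |

Tan jar first.

```bash
python3 -m creep '-0.007 -0.020 0 0 0 0;-0.006 -0.020 0 0 0 0;0 0 0.035 0 0 0;0 0 0.035 0 0 0;0 0 0.035 0 0 0;0 0 0.035 0 0 0;0 0 0.035 0 0 0;0 0 0.035 0 0 0;0 0 0.017 0 0 0;0 0 0.01 0 0 0;0 0 0 0 0 0;0 0 0 0 0 0' 0.07
python3 -m creep '0 0 0 0 0 0;0 0 0 0 0 0;0 0 0 0 0 0;0 0 0 0 0 0;0 0 0 0 0 0;0 0 0 0 0 0' 0.03
```

```text
t: 2.2
tcp_pos: [0.5035, -0.013, 0.0965]
tool_rot: [[0.0, 1.0, 0.0], [1.0, -0.0, -0.0], [-0.0, 0.0, -1.0]]
contact_force: [0.4, -0.7, 0.2]
width: 0.0697
gripper_force: 0.0
t: 2.8
tcp_pos: [0.5033, -0.013, 0.0974]
tool_rot: [[0.0, 1.0, 0.001], [1.0, -0.0, 0.0], [0.0, 0.001, -1.0]]
contact_force: [-0.8, -0.5, 5.9]
width: 0.0398
gripper_force: 59.4
```

```bash
python3 -m creep '0 0 -0.02 0 0 0;0 0 -0.035 0 0 0;0 0 -0.035 0 0 0;0 0 -0.035 0 0 0;0 0 -0.035 0 0 0;0.03 0.01 0 0 0 0;0.04 0.01 0 0 0 0;0.04 0 0 0 0 0;0.04 0 0 0 0 0;0.04 0 0 0 0 0;0.04 0 0 0 0 0;0.03 0 0 0 0 0;0 0 0 0 0 0;0 0 0 0 0 0;0 0 0 0 0 0'
python3 - <<'E'
from h import *
w=cam("wrist");c=cam("scene")
cv2.imwrite("pics/w2.png",cv2.resize(w["img"],(768,576),interpolation=cv2.INTER_CUBIC))
import pickle;pickle.dump((w,c),open("w2.pkl","wb"))
E
```

```text
t: 4.3
tcp_pos: [0.5231, 0.2457, 0.2565]
tool_rot: [[0.001, 1.0, 0.0], [1.0, -0.001, -0.001], [-0.001, 0.0, -1.0]]
contact_force: [0.4, -1.3, -1.4]
width: 0.0394
gripper_force: 60.5
```

View pics/w2.png

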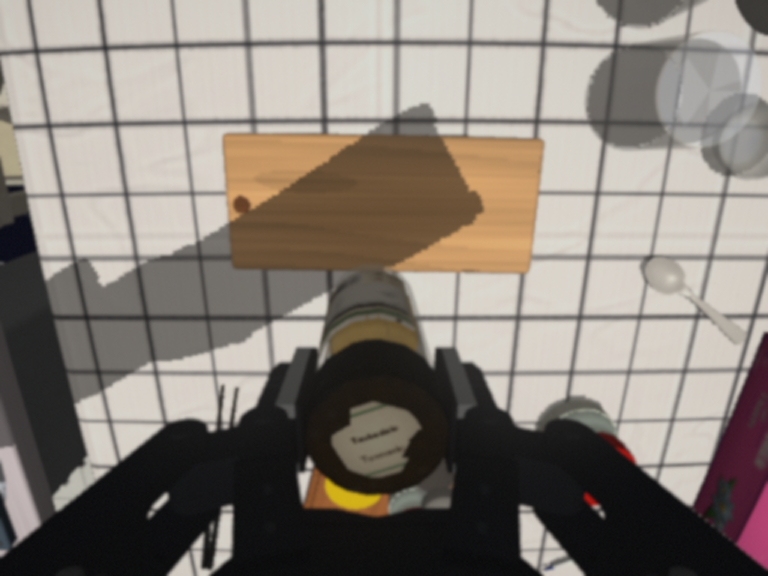

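The board's corners are at (224,134), (543,139), (528,273) and (234,268), and the tan jar is held upright.

Run:
```python
from h import *
import pickle
np.set_printoptions(precision=4,suppress=True)
w,c=pickle.load(open("w2.pkl","rb"))
T=loc(w,[(224,134),(543,139),(528,273),(234,268)],.012);print(T,T.mean(0))
```

```text
[[0.4077 0.3216 0.012 ]
 [0.6511 0.3176 0.012 ]
 [0.6497 0.2101 0.012 ]
 [0.4055 0.215  0.012 ]] [0.5285 0.2661 0.012 ]
```

```bash
python3 -m creep '0.008 -0.037 0 0 0 0;0.009 -0.037 0 0 0 0;0 0 0 0 0 0;0 0 0.03 0 0 0;0 0 0.03 0 0 0;0 0 0.03 0 0 0;0 0 0.03 0 0 0;0 0 0.02 0 0 0;0 0 0.007 0 0 0;0 0 0.004 0 0 0;0 0 0.003 0 0 0;0 0 0 0 0 0;0 0 0 0 0 0;0 0 0 0 0 0'
```

```text
t: 5.8
tcp_pos: [0.4493, 0.2642, 0.1029]
tool_rot: [[-0.0, 1.0, 0.001], [1.0, 0.0, 0.001], [0.001, 0.001, -1.0]]
contact_force: [-1.3, -0.7, -1.2]
width: 0.0394
gripper_force: 60.8
```

```bash
python3 -m creep '0 0 0.001 0 0 0;0 0 0.001 0 0 0;0 0 0 0 0 0;0 0 0 0 0 0'
python3 -m creep '0 0 0 0 0 0;0 0 0 0 0 0;0 0 0 0 0 0;0 0 0 0 0 0' 0.062
```

```text
t: 6.2
tcp_pos: [0.4492, 0.2644, 0.1013]
tool_rot: [[-0.0, 1.0, 0.001], [1.0, 0.0, 0.001], [0.001, 0.001, -1.0]]
contact_force: [-2.0, -0.7, 12.2]
width: 0.0395
gripper_force: 62.3
t: 6.6
tcp_pos: [0.449, 0.264, 0.1002]
tool_rot: [[0.0, 1.0, -0.0], [1.0, -0.0, -0.0], [-0.0, -0.0, -1.0]]
contact_force: [0.1, -0.4, -0.3]
width: 0.0618
gripper_force: 0.0
```

```bash
python3 -m creep '0 0 -0.02 0 0 0;0 0 -0.035 0 0 0;0 0 -0.035 0 0 0;0 0 -0.035 0 0 0;0 0 -0.035 0 0 0;-0.044 0.012 0 0 0 0;-0.044 0.012 0 0 0 0;-0.044 0.012 0 0 0 0;-0.044 0.012 0 0 0 0;-0.044 0.012 0 0 0 0;-0.044 0.012 0 0 0 0;-0.044 0.012 0 0 0 0;-0.044 0.012 0 0 0 0;0 0 0 0 0 0;0 0 0 0 0 0' 0.07
python3 -m creep '0 0 0.035 0 0 0;0 0 0.035 0 0 0;0 0 0.035 0 0 0;0 0 0.035 0 0 0;0 0 0.0135 0 0 0;0 0 0.01 0 0 0;0 0 0 0 0 0;0 0 0 0 0 0'
python3 -m creep '0 0 0 0 0 0;0 0 0 0 0 0;0 0 0 0 0 0;0 0 0 0 0 0;0 0 0 0 0 0;0 0 0 0 0 0' 0.03
```

```text
t: 8.1
tcp_pos: [0.5448, -0.089, 0.2599]
tool_rot: [[0.003, 1.0, -0.001], [1.0, -0.003, 0.0], [0.0, -0.001, -1.0]]
contact_force: [-0.1, 1.8, -0.6]
width: 0.0697
gripper_force: 0.0
t: 8.9
tcp_pos: [0.5454, -0.0873, 0.0975]
tool_rot: [[-0.001, 1.0, 0.001], [1.0, 0.001, 0.0], [0.0, 0.001, -1.0]]
contact_force: [0.1, 0.4, 1.0]
width: 0.07
gripper_force: 0.0
t: 9.5
tcp_pos: [0.5452, -0.0881, 0.0979]
tool_rot: [[0.0, 1.0, 0.001], [1.0, -0.0, -0.0], [-0.0, 0.001, -1.0]]
contact_force: [-2.3, 1.0, 7.2]
width: 0.0392
gripper_force: 59.4
```

```bash
python3 -m creep '0 0 -0.02 0 0 0;0 0 -0.035 0 0 0;0 0 -0.035 0 0 0;0 0 -0.035 0 0 0;0 0 -0.035 0 0 0;0.024 -0.002 0 0 0 0;0.044 -0.002 0 0 0 0;0.044 -0.002 0 0 0 0;0.044 -0.002 0 0 0 0;0.044 -0.002 0 0 0 0;0.044 -0.002 0 0 0 0;0.044 -0.002 0 0 0 0;0.044 -0.002 0 0 0 0;0.02 0 0 0 0 0;0 0 0 0 0 0;0 0 0 0 0 0;0 0 0 0 0 0'
python3 -m creep '0 0 0.02 0 0 0;0 0 0.03 0 0 0;0 0 0.03 0 0 0;0 0 0.03 0 0 0;0 0 0.03 0 0 0;0 0 0.007 0 0 0;0 0 0.004 0 0 0;0 0 0.002 0 0 0;0 0 0.002 0 0 0;0 0 0.0005 0 0 0;0 0 0 0 0 0;0 0 0 0 0 0'
```

```text
t: 11.2
tcp_pos: [0.5293, 0.2623, 0.257]
tool_rot: [[0.002, 1.0, 0.0], [1.0, -0.002, -0.001], [-0.001, 0.0, -1.0]]
contact_force: [0.2, -0.8, -1.3]
width: 0.0394
gripper_force: 60.6
t: 12.4
tcp_pos: [0.5294, 0.2642, 0.102]
tool_rot: [[-0.0, 1.0, 0.001], [1.0, 0.0, 0.001], [0.001, 0.001, -1.0]]
contact_force: [0.1, 0.7, 2.9]
width: 0.0399
gripper_force: 60.6
```

```bash
python3 -m creep '0 0 0.001 0 0 0;0 0 0 0 0 0;0 0 0 0 0 0'
python3 -m creep '0 0 0 0 0 0;0 0 0 0 0 0;0 0 0 0 0 0;0 0 0 0 0 0' 0.06
python3 -m creep '0 0 -0.02 0 0 0;0 0 -0.036 0 0 0;0 0 -0.035 0 0 0;0 0 -0.035 0 0 0;0 0 -0.035 0 0 0;-0.039 0.007 0 0 0 0;-0.039 0.008 0 0 0 0;-0.039 0.008 0 0 0 0;-0.039 0.008 0 0 0 0;-0.039 0.008 0 0 0 0;-0.040 0.008 0 0 0 0;0 0 0 0 0 0;0 0 0 0 0 0;0 0 0 0 0 0'
python3 - <<'E'
from h import *
w=cam("wrist");c=cam("scene")
cv2.imwrite("pics/w3.png",np.hstack([cv2.resize(c["img"][100:260,120:320],(400,320)),cv2.resize(w["img"],(400,300))[:300].copy() if 0 else cv2.copyMakeBorder(cv2.resize(w["img"],(400,300)),0,20,0,0,0)]))
import pickle;pickle.dump((w,c),open("w3.pkl","wb"))
E
```

```text
t: 12.7
tcp_pos: [0.5293, 0.2644, 0.1019]
tool_rot: [[-0.0, 1.0, 0.001], [1.0, 0.0, 0.001], [0.001, 0.001, -1.0]]
contact_force: [-3.7, -0.7, 13.7]
width: 0.0395
gripper_force: 62.4
t: 13.1
tcp_pos: [0.5289, 0.264, 0.1001]
tool_rot: [[-0.0, 1.0, -0.0], [1.0, 0.0, -0.0], [-0.0, -0.0, -1.0]]
contact_force: [0.4, 0.2, -1.3]
width: 0.0601
gripper_force: 0.0
t: 14.5
tcp_pos: [0.5758, 0.0303, 0.2612]
tool_rot: [[-0.001, 1.0, -0.0], [1.0, 0.001, 0.001], [0.001, -0.0, -1.0]]
contact_force: [-0.5, 1.1, 0.3]
width: 0.0599
gripper_force: 0.0
```

View pics/w3.png

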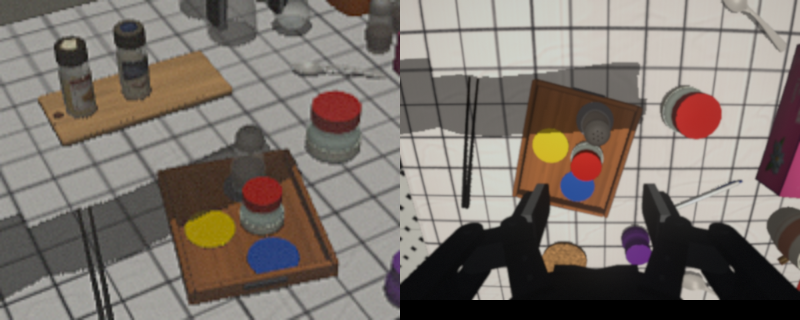

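Both spice jars stand on the board, and the yellow, blue and jam positions are now unobstructed. I'll refine the spots, then take the shaker.

```bash
python3 - <<'E'
from h import *
import pickle
np.set_printoptions(precision=4,suppress=True)
w,c=pickle.load(open("w3.pkl","rb"))
for nm,d in(("wrist",w),("scene",c)):
    hsv=cv2.cvtColor(d["img"],cv2.COLOR_BGR2HSV);H,S,V=[hsv[...,i].astype(int) for i in range(3)]
    for n,m,z,p in(("yellow",(H>22)&(H<35)&(S>120),.008,(.503,-.014)),("blue",(H>100)&(H<125)&(S>120),.008,(.545,-.088)),("jam",((H<8)|(H>172))&(S>170)&(V>70),.056,(.563,-.031))):
        ys,xs=np.nonzero(m);X=loc(d,np.c_[xs,ys],z,1)[:,:2];X=X[np.linalg.norm(X-p,axis=1)<.045]
        print(nm,n,len(X),X.mean(0),(X.max(0)+X.min(0))/2,np.ptp(X,axis=0))
E
python3 -m creep '0 0 0.035 0 0 0;0 0 0.035 0 0 0;0 0 0.035 0 0 0;0 0 0.035 0 0 0;0 0 0.035 0 0 0;0 0 0.0125 0 0 0;0 0 0.01 0 0 0;0 0 0 0 0 0;0 0 0 0 0 0' 0.07
python3 -m creep '0 0 0 0 0 0;0 0 0 0 0 0;0 0 0 0 0 0;0 0 0 0 0 0;0 0 0 0 0 0;0 0 0 0 0 0' 0.03
```

```text
wrist yellow 1571 [ 0.5015 -0.0131] [ 0.5015 -0.0136] [0.0582 0.0566]
wrist blue 1006 [ 0.5415 -0.0909] [ 0.5433 -0.0884] [0.0557 0.053 ]
wrist jam 1190 [ 0.5615 -0.0284] [ 0.5614 -0.0283] [0.0459 0.0458]
scene yellow 363 [ 0.5004 -0.0149] [ 0.5007 -0.0141] [0.058  0.0602]
scene blue 338 [ 0.5436 -0.0853] [ 0.5435 -0.0856] [0.0578 0.0513]
scene jam 219 [ 0.5599 -0.0324] [ 0.5595 -0.0368] [0.0455 0.0524]
t: 15.5
tcp_pos: [0.5768, 0.0293, 0.065]
tool_rot: [[-0.0, 1.0, 0.002], [1.0, 0.0, 0.0], [0.0, 0.002, -1.0]]
contact_force: [1.0, -0.0, -0.0]
width: 0.0701
gripper_force: 0.0
t: 16.1
tcp_pos: [0.5766, 0.029, 0.0654]
tool_rot: [[0.0, 1.0, 0.002], [1.0, -0.0, 0.0], [0.0, 0.002, -1.0]]
contact_force: [-3.3, -0.2, 10.4]
width: 0.0372
gripper_force: 58.8
```

Width reads 37 mm where about 43 was expected, so I'll lift a little and look.

```bash
python3 -m creep '0 0 -0.01 0 0 0;0 0 -0.02 0 0 0;0 0 -0.02 0 0 0;0 0 0 0 0 0;0 0 0 0 0 0'
python3 - <<'E'
from h import *
w=cam("wrist");c=cam("side")
cv2.imwrite("pics/w4.png",np.hstack([cv2.resize(c["img"][100:292,120:350],(460,384)),cv2.resize(w["img"][200:360,170:340],(340,320))[:, :].copy() if 0 else cv2.copyMakeBorder(cv2.resize(w["img"][180:370,150:350],(340,323)),0,61,0,0,0)]))
E
```

```text
t: 16.6
tcp_pos: [0.5762, 0.029, 0.1144]
tool_rot: [[0.0, 1.0, 0.001], [1.0, -0.0, 0.0], [0.0, 0.001, -1.0]]
contact_force: [-0.1, -0.9, -1.0]
width: 0.037
gripper_force: 59.6
```

View pics/w4.png

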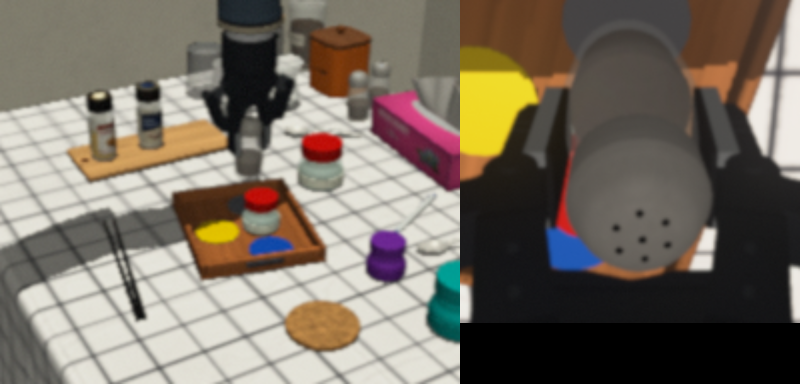

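The shaker is held upright (it has a waist, which explains the width). Next it goes to the board.

```bash
python3 -m creep '0 0 -0.035 0 0 0;0 0 -0.035 0 0 0;0 0 -0.035 0 0 0;0 0 -0.035 0 0 0;0.025 0.003 0 0 0 0;0.04 0.006 0 0 0 0;0.04 0.006 0 0 0 0;0.04 0.006 0 0 0 0;0.04 0.006 0 0 0 0;0.03 0.006 0 0 0 0;0.02 0 0 0 0 0;0 0 0 0 0 0;0 0 0 0 0 0;0 0 0 0 0 0'
python3 -m creep '0 0 0.02 0 0 0;0 0 0.03 0 0 0;0 0 0.03 0 0 0;0 0 0.03 0 0 0;0 0 0.03 0 0 0;0 0 0.02 0 0 0;0 0 0.015 0 0 0;0 0 0.005 0 0 0;0 0 0.002 0 0 0;0 0 0.002 0 0 0;0 0 0.001 0 0 0;0 0 0 0 0 0;0 0 0 0 0 0'
```

```text
t: 18.1
tcp_pos: [0.6092, 0.262, 0.2536]
tool_rot: [[0.002, 1.0, -0.0], [1.0, -0.002, -0.001], [-0.001, -0.0, -1.0]]
contact_force: [-0.6, -0.9, -0.3]
width: 0.0365
gripper_force: 59.7
t: 19.4
tcp_pos: [0.6095, 0.2642, 0.0695]
tool_rot: [[-0.0, 1.0, 0.001], [1.0, 0.0, 0.001], [0.001, 0.001, -1.0]]
contact_force: [0.4, 0.5, 1.9]
width: 0.0369
gripper_force: 60.0
```

```bash
python3 -m creep '0 0 0.001 0 0 0;0 0 0 0 0 0;0 0 0 0 0 0'
python3 -m creep '0 0 0 0 0 0;0 0 0 0 0 0;0 0 0 0 0 0;0 0 0 0 0 0' 0.062
python3 -m creep '0 0 -0.015 0 0 0;0 0 -0.035 0 0 0;0 0 -0.035 0 0 0;0 0 -0.035 0 0 0;0 0 -0.035 0 0 0;0 0 -0.03 0 0 0;-0.04 -0.006 0 0 0 0;-0.04 -0.006 0 0 0 0;-0.04 -0.006 0 0 0 0;-0.04 -0.006 0 0 0 0;-0.04 -0.006 0 0 0 0;-0.04 -0.006 0 0 0 0;-0.04 -0.006 0 0 0 0;-0.015 -0.005 0 0 0 0;0 0 0 0 0 0;0 0 0 0 0 0;0 0 0 0 0 0' 0.075
python3 - <<'E'
from h import *
w=cam("wrist");c=cam("scene")
cv2.imwrite("pics/w5.png",np.hstack([cv2.resize(c["img"][100:260,120:320],(400,320)),cv2.copyMakeBorder(cv2.resize(w["img"],(400,300)),0,20,0,0,0)]))
np.set_printoptions(precision=4,suppress=True)
for nm,d in(("wrist",w),("scene",c)):
    hsv=cv2.cvtColor(d["img"],cv2.COLOR_BGR2HSV);H,S,V=[hsv[...,i].astype(int) for i in range(3)]
    for n,m,z,p in(("yellow",(H>22)&(H<35)&(S>120),.008,(.503,-.014)),("blue",(H>100)&(H<125)&(S>120),.008,(.545,-.088)),("grey",(S<75)&(V<130),.008,(.575,.028)),("jam",((H<8)|(H>172))&(S>170)&(V>70),.056,(.563,-.031)),("mat",(S>70),.008,(.514,-.255))):
        ys,xs=np.nonzero(m);X=loc(d,np.c_[xs,ys],z,1)[:,:2];X=X[np.linalg.norm(X-p,axis=1)<(.035 if n=="grey" else .055)]
        if len(X):print(nm,n,len(X),X.mean(0),(X.max(0)+X.min(0))/2,np.ptp(X,axis=0))
E
```

```text
t: 19.7
tcp_pos: [0.6095, 0.2644, 0.0694]
tool_rot: [[-0.0, 1.0, 0.002], [1.0, 0.0, 0.001], [0.001, 0.002, -1.0]]
contact_force: [-2.9, -0.4, 11.1]
width: 0.0369
gripper_force: 61.7
t: 20.1
tcp_pos: [0.609, 0.264, 0.0676]
tool_rot: [[0.0, 1.0, -0.0], [1.0, -0.0, -0.0], [-0.0, -0.0, -1.0]]
contact_force: [-0.8, 0.8, 0.9]
width: 0.0622
gripper_force: 0.0
t: 21.8
tcp_pos: [0.5624, -0.0291, 0.2531]
tool_rot: [[-0.002, 1.0, 0.0], [1.0, 0.002, 0.001], [0.001, 0.0, -1.0]]
contact_force: [-0.2, 0.2, -0.9]
width: 0.0752
gripper_force: 0.0
wrist yellow 1805 [ 0.5014 -0.013 ] [ 0.5014 -0.0138] [0.0568 0.0578]
wrist blue 1411 [ 0.5429 -0.0885] [ 0.5436 -0.0882] [0.0571 0.0555]
wrist grey 2064 [0.5741 0.0287] [0.5745 0.0258] [0.0578 0.0634]
wrist jam 1344 [ 0.5612 -0.0297] [ 0.5608 -0.0297] [0.0446 0.0437]
wrist mat 2437 [ 0.5136 -0.2518] [ 0.5134 -0.2538] [0.0861 0.089 ]
scene yellow 315 [ 0.5005 -0.015 ] [ 0.5001 -0.0151] [0.0581 0.0583]
scene blue 338 [ 0.5437 -0.0854] [ 0.5435 -0.0856] [0.0578 0.0513]
scene grey 171 [0.5666 0.036 ] [0.5764 0.0296] [0.0656 0.0557]
scene jam 24 [ 0.5579 -0.0516] [ 0.5606 -0.0484] [0.0392 0.027 ]
scene mat 1421 [ 0.5115 -0.2581] [ 0.5123 -0.257 ] [0.0884 0.0896]
```

View pics/w5.png

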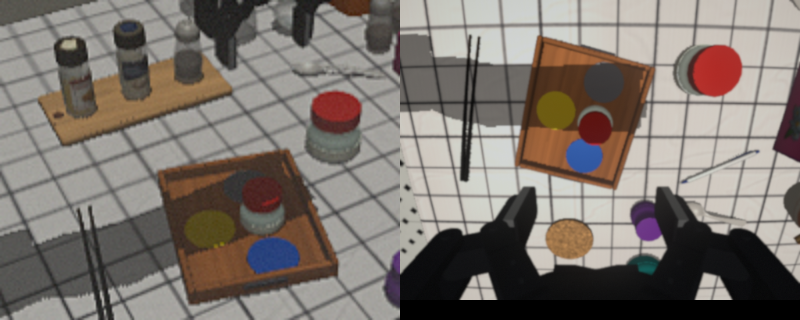

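All three stand on the board. Now the jam jar.

```bash
python3 -m creep '0 0 0.035 0 0 0;0 0 0.035 0 0 0;0 0 0.035 0 0 0;0 0 0.035 0 0 0;0 0 0.035 0 0 0;0 0 0.015 0 0 0;0 0 0.01 0 0 0;0 0 0 0 0 0;0 0 0 0 0 0' 0.072
python3 -m creep '0 0 0 0 0 0;0 0 0 0 0 0;0 0 0 0 0 0;0 0 0 0 0 0;0 0 0 0 0 0;0 0 0 0 0 0' 0.04
```

```text
t: 22.8
tcp_pos: [0.5625, -0.0306, 0.0534]
tool_rot: [[-0.001, 1.0, 0.001], [1.0, 0.001, 0.0], [0.0, 0.001, -1.0]]
contact_force: [0.2, 0.3, 0.1]
width: 0.072
gripper_force: 0.0
t: 23.4
tcp_pos: [0.5625, -0.031, 0.0542]
tool_rot: [[0.0, 1.0, 0.002], [1.0, -0.0, 0.0], [0.0, 0.002, -1.0]]
contact_force: [-1.5, 0.5, 8.8]
width: 0.0449
gripper_force: 60.0
```

```bash
python3 -m creep '0 0 -0.02 0 0 0;0 0 -0.04 0 0 0;0 0 -0.04 0 0 0;-0.02 -0.004 0 0 0 0;-0.04 -0.01 0 0 0 0;-0.04 -0.01 0 0 0 0;-0.04 -0.01 0 0 0 0;-0.04 -0.01 0 0 0 0;-0.0235 -0.0045 0 0 0 0;-0.02 0 0 0 0 0;0 0 0 0 0 0;0 0 0 0 0 0;0 0 0 0 0 0'
python3 -m creep '0 0 0.02 0 0 0;0 0 0.03 0 0 0;0 0 0.025 0 0 0;0 0 0.01 0 0 0;0 0 0.007 0 0 0;0 0 0.003 0 0 0;0 0 0.002 0 0 0;0 0 0.0005 0 0 0;0 0 0 0 0 0;0 0 0 0 0 0'
```

```text
t: 24.7
tcp_pos: [0.5137, -0.2533, 0.153]
tool_rot: [[-0.001, 1.0, 0.0], [1.0, 0.001, 0.001], [0.001, 0.0, -1.0]]
contact_force: [-0.1, 0.8, -1.7]
width: 0.0446
gripper_force: 61.8
t: 25.7
tcp_pos: [0.514, -0.2546, 0.0563]
tool_rot: [[-0.0, 1.0, 0.001], [1.0, 0.0, -0.0], [-0.0, 0.001, -1.0]]
contact_force: [-1.3, 1.5, 7.0]
width: 0.0448
gripper_force: 62.5
```

```bash
python3 -m creep '0 0 0 0 0 0;0 0 0 0 0 0;0 0 0 0 0 0;0 0 0 0 0 0' 0.072
python3 -m creep '0 0 -0.015 0 0 0;0 0 -0.035 0 0 0;0 0 -0.04 0 0 0;0 0 -0.045 0 0 0;0 0 -0.045 0 0 0;0.03 0.01 -0.025 0 0 0;0.03 0.01 0 0 0 0;0.03 0.01 0 0 0 0;0 0 0 0 0 0;0 0 0 0 0 0;0 0 0 0 0 0'
python3 - <<'E'
from h import *
w=cam("wrist");c=cam("scene")
cv2.imwrite("pics/w6.png",np.hstack([cv2.resize(c["img"][210:330,220:380],(400,300)),cv2.resize(w["img"],(400,300))]))
np.set_printoptions(precision=4,suppress=True)
for nm,d in(("wrist",w),("scene",c)):
    hsv=cv2.cvtColor(d["img"],cv2.COLOR_BGR2HSV);H,S,V=[hsv[...,i].astype(int) for i in range(3)]
    ys,xs=np.nonzero(((H<8)|(H>172))&(S>150)&(V>60));X=loc(d,np.c_[xs,ys],.058,1)[:,:2];X=X[np.linalg.norm(X-(.514,-.2545),axis=1)<.05]
    print(nm,len(X),X.mean(0),(X.max(0)+X.min(0))/2,np.ptp(X,axis=0))
E
```

```text
t: 26.1
tcp_pos: [0.5135, -0.2546, 0.0552]
tool_rot: [[0.0, 1.0, -0.0], [1.0, -0.0, -0.0], [-0.0, -0.0, -1.0]]
contact_force: [0.2, -0.2, 0.0]
width: 0.0722
gripper_force: 0.0
t: 27.2
tcp_pos: [0.543, -0.1656, 0.2601]
tool_rot: [[0.001, 1.0, -0.001], [1.0, -0.001, -0.001], [-0.001, -0.001, -1.0]]
contact_force: [-0.2, 0.2, 0.1]
width: 0.0723
gripper_force: 0.0
wrist 1071 [ 0.514  -0.2516] [ 0.5141 -0.2515] [0.0445 0.044 ]
scene 379 [ 0.5128 -0.2557] [ 0.513  -0.2554] [0.0457 0.0449]
```

View pics/w6.png

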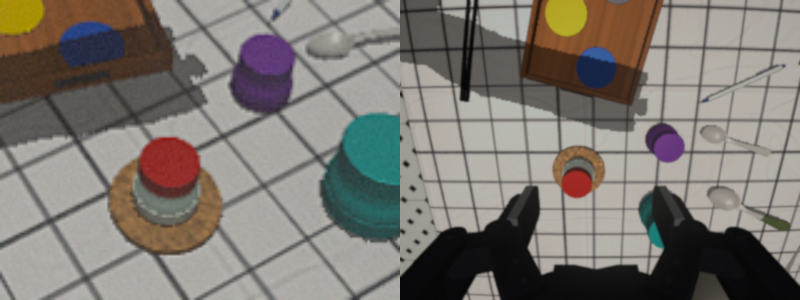

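The jam jar stands centred on the mat, within about 2 mm. Now the shaker goes back.

```bash
python3 -m creep '0.0285 0.0055 0 0 0 0;0.04 0.006 0 0 0 0;0.04 0.006 0 0 0 0;0.04 0.006 0 0 0 0;0.04 0.006 0 0 0 0;0.04 0.006 0 0 0 0;0.04 0.006 0 0 0 0;0.04 0.006 0 0 0 0;0.04 0.006 0 0 0 0;0.04 0.006 0 0 0 0;0.04 0.006 0 0 0 0;0 0 0 0 0 0;0 0 0 0 0 0;0 0 0 0 0 0' 0.062
python3 -m creep '0 0 0.035 0 0 0;0 0 0.035 0 0 0;0 0 0.035 0 0 0;0 0 0.035 0 0 0;0 0 0.03 0 0 0;0 0 0.0125 0 0 0;0 0 0.01 0 0 0;0 0 0 0 0 0;0 0 0 0 0 0'
python3 -m creep '0 0 0 0 0 0;0 0 0 0 0 0;0 0 0 0 0 0;0 0 0 0 0 0;0 0 0 0 0 0;0 0 0 0 0 0' 0.03
```

```text
t: 28.7
tcp_pos: [0.6095, 0.2619, 0.2601]
tool_rot: [[0.002, 1.0, -0.0], [1.0, -0.002, -0.001], [-0.001, -0.0, -1.0]]
contact_force: [0.2, 0.2, -0.1]
width: 0.0616
gripper_force: 0.0
t: 29.6
tcp_pos: [0.6096, 0.2639, 0.0689]
tool_rot: [[0.0, 1.0, 0.001], [1.0, -0.0, 0.0], [0.0, 0.001, -1.0]]
contact_force: [0.5, -0.5, -1.1]
width: 0.062
gripper_force: 0.0
t: 30.2
tcp_pos: [0.6094, 0.2643, 0.0696]
tool_rot: [[-0.0, 1.0, 0.002], [1.0, 0.0, 0.001], [0.001, 0.002, -1.0]]
contact_force: [-1.4, -1.1, 8.3]
width: 0.0368
gripper_force: 59.0
```

```bash
python3 -m creep '0 0 -0.016 0 0 0;0 0 -0.035 0 0 0;0 0 -0.035 0 0 0;0 0 -0.035 0 0 0;0 0 -0.035 0 0 0;0 0 -0.03 0 0 0;-0.02 -0.004 0 0 0 0;-0.04 -0.006 0 0 0 0;-0.04 -0.006 0 0 0 0;-0.04 -0.006 0 0 0 0;-0.04 -0.006 0 0 0 0;-0.0355 -0.006 0 0 0 0;-0.02 0 0 0 0 0;0 0 0 0 0 0;0 0 0 0 0 0;0 0 0 0 0 0'
python3 -m creep '0 0 0.02 0 0 0;0 0 0.03 0 0 0;0 0 0.03 0 0 0;0 0 0.03 0 0 0;0 0 0.03 0 0 0;0 0 0.02 0 0 0;0 0 0.015 0 0 0;0 0 0.008 0 0 0;0 0 0.004 0 0 0;0 0 0.002 0 0 0;0 0 0 0 0 0;0 0 0 0 0 0;0 0 0 0 0 0'
```

```text
t: 31.8
tcp_pos: [0.5751, 0.0299, 0.254]
tool_rot: [[-0.002, 1.0, 0.0], [1.0, 0.002, 0.001], [0.001, 0.0, -1.0]]
contact_force: [-0.1, -0.4, -0.0]
width: 0.0365
gripper_force: 59.7
t: 33.1
tcp_pos: [0.5756, 0.0289, 0.0656]
tool_rot: [[-0.0, 1.0, 0.002], [1.0, 0.0, 0.0], [0.0, 0.002, -1.0]]
contact_force: [-0.7, 0.8, 5.3]
width: 0.0366
gripper_force: 60.8
```

```bash
python3 -m creep '0 0 0 0 0 0;0 0 0 0 0 0;0 0 0 0 0 0;0 0 0 0 0 0' 0.06
python3 -m creep '0 0 -0.016 0 0 0;0 0 -0.035 0 0 0;0 0 -0.04 0 0 0;0 0 -0.04 0 0 0;0 0 -0.035 0 0 0;0 0 -0.03 0 0 0;0.02 -0.004 0 0 0 0;0.04 -0.009 0 0 0 0;0.04 -0.009 0 0 0 0;0.04 -0.009 0 0 0 0;0.04 -0.009 0 0 0 0;0.0355 -0.006 0 0 0 0;0.02 0 0 0 0 0;0 0 0 0 0 0;0 0 0 0 0 0;0 0 0 0 0 0'
python3 -m creep '0 0 0.035 0 0 0;0 0 0.035 0 0 0;0 0 0.035 0 0 0;0 0 0.035 0 0 0;0 0 0.0125 0 0 0;0 0 0.008 0 0 0;0 0 0 0 0 0;0 0 0 0 0 0'
python3 -m creep '0 0 0 0 0 0;0 0 0 0 0 0;0 0 0 0 0 0;0 0 0 0 0 0;0 0 0 0 0 0;0 0 0 0 0 0' 0.03
```

```text
t: 33.5
tcp_pos: [0.5749, 0.0284, 0.0647]
tool_rot: [[0.0, 1.0, -0.0], [1.0, -0.0, -0.0], [-0.0, -0.0, -1.0]]
contact_force: [0.7, -0.2, 0.7]
width: 0.06
gripper_force: 0.0
t: 35.1
tcp_pos: [0.5293, 0.2625, 0.2607]
tool_rot: [[0.002, 1.0, -0.0], [1.0, -0.002, -0.001], [-0.001, -0.0, -1.0]]
contact_force: [0.8, 0.4, 0.7]
width: 0.0599
gripper_force: 0.0
t: 35.9
tcp_pos: [0.5299, 0.2642, 0.1016]
tool_rot: [[0.0, 1.0, 0.002], [1.0, -0.0, 0.001], [0.001, 0.002, -1.0]]
contact_force: [0.3, 0.6, 0.5]
width: 0.0595
gripper_force: 0.0
t: 36.5
tcp_pos: [0.5294, 0.2644, 0.1018]
tool_rot: [[-0.0, 1.0, 0.002], [1.0, 0.0, 0.001], [0.001, 0.002, -1.0]]
contact_force: [-0.8, 0.8, 6.8]
width: 0.0395
gripper_force: 59.5
```

```bash
python3 -m creep '0 0 -0.02 0 0 0;0 0 -0.035 0 0 0;0 0 -0.035 0 0 0;0 0 -0.035 0 0 0;0 0 -0.035 0 0 0;-0.024 0.001 0 0 0 0;-0.044 0.002 0 0 0 0;-0.044 0.002 0 0 0 0;-0.044 0.002 0 0 0 0;-0.044 0.002 0 0 0 0;-0.044 0.002 0 0 0 0;-0.044 0.002 0 0 0 0;-0.044 0.002 0 0 0 0;-0.02 0 0 0 0 0;0 0 0 0 0 0;0 0 0 0 0 0;0 0 0 0 0 0'
python3 -m creep '0 0 0.02 0 0 0;0 0 0.03 0 0 0;0 0 0.03 0 0 0;0 0 0.03 0 0 0;0 0 0.03 0 0 0;0 0 0.012 0 0 0;0 0 0.006 0 0 0;0 0 0.003 0 0 0;0 0 0.0015 0 0 0;0 0 0 0 0 0;0 0 0 0 0 0;0 0 0 0 0 0'
```

```text
t: 38.2
tcp_pos: [0.5441, -0.0865, 0.2606]
tool_rot: [[-0.002, 1.0, 0.0], [1.0, 0.002, 0.001], [0.001, 0.0, -1.0]]
contact_force: [-1.0, -0.1, -0.9]
width: 0.0395
gripper_force: 60.5
t: 39.4
tcp_pos: [0.5443, -0.0881, 0.0984]
tool_rot: [[0.0, 1.0, 0.001], [1.0, -0.0, -0.0], [-0.0, 0.001, -1.0]]
contact_force: [-0.9, 0.9, 0.4]
width: 0.0392
gripper_force: 60.6
```

```bash
python3 -m creep '0 0 0.001 0 0 0;0 0 0 0 0 0;0 0 0 0 0 0'
python3 -m creep '0 0 0 0 0 0;0 0 0 0 0 0;0 0 0 0 0 0;0 0 0 0 0 0' 0.06
python3 -m creep '0 0 -0.019 0 0 0;0 0 -0.035 0 0 0;0 0 -0.04 0 0 0;0 0 -0.04 0 0 0;0 0 -0.03 0 0 0;0.024 -0.007 0 0 0 0;0.044 -0.012 0 0 0 0;0.044 -0.012 0 0 0 0;0.044 -0.012 0 0 0 0;0.044 -0.012 0 0 0 0;0.044 -0.012 0 0 0 0;0.044 -0.012 0 0 0 0;0.044 -0.012 0 0 0 0;0.02 -0.004 0 0 0 0;0 0 0 0 0 0;0 0 0 0 0 0;0 0 0 0 0 0'
python3 -m creep '0 0 0.035 0 0 0;0 0 0.035 0 0 0;0 0 0.035 0 0 0;0 0 0.035 0 0 0;0 0 0.0125 0 0 0;0 0 0.008 0 0 0;0 0 0 0 0 0;0 0 0 0 0 0'
python3 -m creep '0 0 0 0 0 0;0 0 0 0 0 0;0 0 0 0 0 0;0 0 0 0 0 0;0 0 0 0 0 0;0 0 0 0 0 0' 0.03
```

```text
t: 39.7
tcp_pos: [0.5443, -0.0882, 0.0978]
tool_rot: [[0.0, 1.0, 0.001], [1.0, -0.0, -0.0], [-0.0, 0.001, -1.0]]
contact_force: [-2.7, -0.6, 9.7]
width: 0.0393
gripper_force: 61.8
t: 40.1
tcp_pos: [0.5439, -0.088, 0.0967]
tool_rot: [[0.0, 1.0, -0.0], [1.0, -0.0, 0.0], [0.0, -0.0, -1.0]]
contact_force: [0.2, -0.6, -0.3]
width: 0.0599
gripper_force: 0.0
t: 41.8
tcp_pos: [0.4494, 0.2626, 0.2607]
tool_rot: [[0.002, 1.0, -0.0], [1.0, -0.002, -0.001], [-0.001, -0.0, -1.0]]
contact_force: [0.9, 0.3, 1.0]
width: 0.0603
gripper_force: 0.0
t: 42.6
tcp_pos: [0.4497, 0.2637, 0.101]
tool_rot: [[0.001, 1.0, 0.001], [1.0, -0.001, 0.0], [0.0, 0.001, -1.0]]
contact_force: [0.3, -0.3, 0.8]
width: 0.0601
gripper_force: 0.0
t: 43.2
tcp_pos: [0.4493, 0.2643, 0.1015]
tool_rot: [[-0.0, 1.0, 0.001], [1.0, 0.0, 0.001], [0.001, 0.001, -1.0]]
contact_force: [-2.4, 0.2, 5.1]
width: 0.04
gripper_force: 59.4
```

```bash
python3 -m creep '0 0 -0.02 0 0 0;0 0 -0.035 0 0 0;0 0 -0.035 0 0 0;0 0 -0.035 0 0 0;0 0 -0.035 0 0 0;-0.02 0.005 0 0 0 0;-0.04 0.008 0 0 0 0;-0.04 0.008 0 0 0 0;-0.04 0.008 0 0 0 0;-0.04 0.008 0 0 0 0;-0.04 0.008 0 0 0 0;-0.0375 0.008 0 0 0 0;-0.02 0 0 0 0 0;0 0 0 0 0 0;0 0 0 0 0 0;0 0 0 0 0 0'
python3 -m creep '0 0 0.02 0 0 0;0 0 0.03 0 0 0;0 0 0.03 0 0 0;0 0 0.03 0 0 0;0 0 0.03 0 0 0;0 0 0.012 0 0 0;0 0 0.006 0 0 0;0 0 0.003 0 0 0;0 0 0.0015 0 0 0;0 0 0.001 0 0 0;0 0 0 0 0 0;0 0 0 0 0 0'
python3 -m creep '0 0 0 0 0 0;0 0 0 0 0 0;0 0 0 0 0 0;0 0 0 0 0 0' 0.06
python3 -m creep '0 0 -0.02 0 0 0;0 0 -0.035 0 0 0;0 0 -0.04 0 0 0;0 0 -0.04 0 0 0;0 0 -0.04 0 0 0;0 0.02 -0.04 0 0 0;0.013 0.02 -0.03 0 0 0;0 0 0 0 0 0;0 0 0 0 0 0;0 0 0 0 0 0'
python3 - <<'E'
from h import *
w=cam("wrist");c=cam("scene")
cv2.imwrite("pics/w7.png",cv2.resize(w["img"][60:260,140:370],None,fx=3,fy=3,interpolation=cv2.INTER_CUBIC))
cv2.imwrite("pics/s7.png",cv2.resize(c["img"][140:330,180:360],None,fx=3,fy=3,interpolation=cv2.INTER_CUBIC))
import pickle;pickle.dump((w,c),open("w7.pkl","wb"))
E
```

```text
t: 44.8
tcp_pos: [0.502, -0.0123, 0.2606]
tool_rot: [[-0.002, 1.0, 0.0], [1.0, 0.002, 0.001], [0.001, 0.0, -1.0]]
contact_force: [-0.2, -0.2, -0.7]
width: 0.0396
gripper_force: 60.5
t: 46.0
tcp_pos: [0.5025, -0.0134, 0.0975]
tool_rot: [[-0.0, 1.0, 0.001], [1.0, 0.0, 0.0], [0.0, 0.001, -1.0]]
contact_force: [0.4, 0.1, 3.5]
width: 0.0398
gripper_force: 60.7
t: 46.4
tcp_pos: [0.502, -0.0135, 0.0968]
tool_rot: [[0.0, 1.0, -0.0], [1.0, -0.0, -0.0], [-0.0, -0.0, -1.0]]
contact_force: [-1.6, -0.3, 0.2]
width: 0.0602
gripper_force: 0.0
t: 47.4
tcp_pos: [0.541, -0.0009, 0.3405]
tool_rot: [[0.0, 1.0, -0.003], [1.0, -0.0, -0.0], [-0.0, -0.003, -1.0]]
contact_force: [0.3, 0.2, -0.6]
width: 0.0601
gripper_force: 0.0
```

View pics/w7.png

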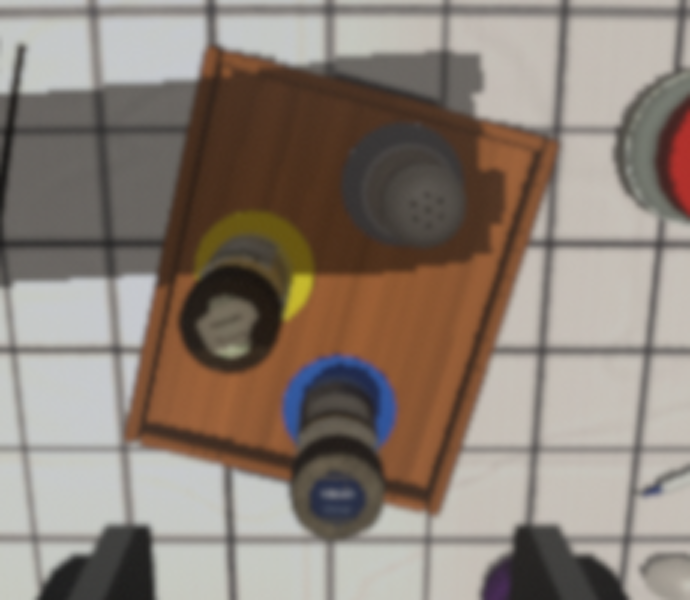

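View pics/s7.png

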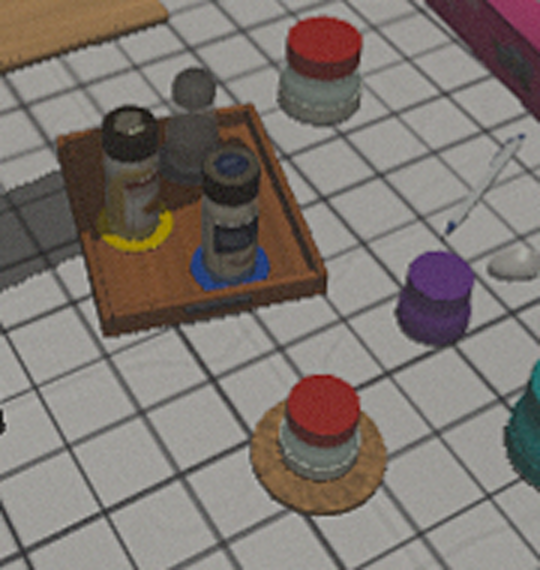

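Each jar stands upright in the middle of its own spot. In the scene crop the tan base is at x≈132 against the spot's 135, and blue is at 230 against 230. The shaker sits inside the grey disc, the jam jar is central on the mat, and the arm is clear.

```bash
python3 -c "
from rig import job;print(job.finish_job())"
```

```text
the job is handed in; nothing more can be done
None
```

The job is handed in at about 47 s of the 141 s allowed: the jam jar stands within about 2 mm of the cork mat's centre, and the blue jar, tan jar and shaker are back on their own spots, upright and released; `finish_job` returned no verdict, so I can't confirm the pass.

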